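Refit the washed hob's burner and knob, and hold the knob pressed

TASK

The little gas hob has just been washed: lay the brass burner crown centred on the burner seat, then the black burner cap centred on top of the crown, letting go of each. Then turn the grey knob so that its flat-sided hole matches the D-shaped spindle, push it fully home, and press it down with its spring-loaded spindle close to the bottom of its travel; finish while still holding the knob pressed down, and leave the other things where they are.

Things in the scene. Friction and masses are not known exactly. Their poses are not given: they have to be found in the camera images.
- hob: Table-top single-burner gas hob, fixed; steel body with black top, 280 (its x) x 250 (its y) x 50 mm. Origin: centre of its underside, on the worktop; z up. The flat top plate is 50 mm up. The burner stands on the +x (far) half, the valve spindle on the -x (near) half, about 135 mm from the burner centre.
- burner_seat (a point): Centre of the flat top face of the burner seat, a round aluminium boss of 60 mm diameter standing 14 mm above the hob's top plate. Axes as the hob's.
- crown: Burner crown: loose brass disc with dark slots round its side, 60 mm diameter, 18 mm thick, flat above and below, about 0.15 kg, lying flat. Origin: centre of its underside, z up.
- cap: Burner cap: loose black enamelled disc, 52 mm diameter, 12 mm thick (its side is upright for the lower 10 mm), flat underside, about 0.1 kg, lying flat. Origin: centre of its underside, z up.
- knob: Loose grey cooker knob, about 50 g. Round body 42 mm diameter, 16 mm high; on it a bar grip 42 mm (x) by 14 mm (y), from 16 to 36 mm up. Origin: centre of the underside, on the axis, z up. From below a D-shaped hole goes 13 mm in: 12 mm across, its flat 3.3 mm from the axis at +x, where the bar's end has a red pointer line. Fits only with knob x along spindle x, to about 10 degrees.
- spindle_tip (a point): Centre of the tip of the upright D-shaped steel spindle: 10 mm diameter, a flat 2.5 mm from the axis on this frame's +x side, last 2 mm narrowed. Unpressed, the tip is 21 mm above the hob's top plate. It does not turn; where its flat faces changes from run to run. With the knob fully home, the knob's origin is 13 mm below the tip.
- bezel: Fixed dark steel disc, 38 mm diameter, 1.2 mm thick, lying on the hob's top plate round the spindle's foot; origin at its underside centre on the spindle axis, x towards the spindle's flat. A red dash on it marks the flat's side.
- spindle (a joint): How far the spindle is pressed down, m: 0 released, 0.005 at its lower stop. Spring: 3.6 N to start moving, 8.1 N at the stop; it springs back when released.
- grate: Bystander: black cast trivet with four fins, 190 x 190 x 46 mm, loose. Origin: centre of its underside.
- mug: Bystander: white mug with a handle, 82 x 112 x 94 mm, loose. Origin: centre of its underside.
- vanilla: Bystander: small jar with a red lid, 45 mm diameter, 106 mm high, loose. Origin: centre of its underside.
Mind the look-alikes: they are no part of the job. Of the things that look like the cap, the smaller one is meant. Several things have the shape of the crown; the one meant has the colours described above.

How it is judged (in metres and radians):
On the way, in this order (a step that is already met when the one before it is completed fails the run):
1. the crown lies centred on the burner seat, let go (horizontal distance between crown and burner_seat below 0.007 m and z of crown in the frame of burner_seat between -0.003 and 0.003 m and angle between crown's own z axis and vertical below 0.1 rad and contact force between the fingers and crown below 0.05 N), for 0.2 s.
2. the cap lies centred on the crown, let go, with the crown still centred on the seat (horizontal distance between crown and burner_seat below 0.007 m and z of crown in the frame of burner_seat between -0.003 and 0.003 m and angle between each of crown, cap's own z axis and vertical below 0.1 rad and horizontal distance between cap and crown below 0.007 m and z of cap in the frame of crown between 0.015 and 0.021 m and contact force between the fingers and cap below 0.05 N), for 0.2 s.
3. the knob is fully home on the spindle, flat to flat (horizontal distance between knob and spindle_tip below 0.0035 m and z of knob in the frame of spindle_tip between -0.0155 and -0.0105 m and angle between the x axis of knob and the x axis of spindle_tip, either way round below 0.3 rad and angle between knob's own z axis and vertical below 0.12 rad), for 0.1 s.
At the end, for the whole second after the job is handed in: Crown flat and centred on the seat and cap on the crown, each within 7 mm; knob home on the spindle (underside 13 +/- 2.5 mm below its tip, axis within 3.5 mm, flats matched), spindle pressed over 3.5 of its 5 mm, fingers on the knob (over 1 N), all through the last second (all of step 2 and all of step 3 and contact force between the fingers and crown below 0.05 N and value of joint spindle above 0.0035 m and contact force between the fingers and knob above 1 N); the arm keeps its last pose, push and grip.
It fails at once if the trivet is moved more than 30 mm (distance of grate from where it was at the start of the episode above 0.03 m).
It fails at once if the mug is moved more than 30 mm (distance of mug from where it was at the start of the episode above 0.03 m).
It fails at once if the red-lidded jar is moved more than 30 mm (distance of vanilla from where it was at the start of the episode above 0.03 m).
It also fails if it takes over 72 s, if anything falls off the work surface, if the arm or the gripper's body presses on something with over 40 N, if the wrist force passes 120 N, or if a joint passes its speed limit or range.

ROBOT

A 7-joint arm with a two-finger parallel gripper is mounted at the origin on a cart in front of the work surface, level with it; the furniture and walls round the work are solid. World frame = base frame: x ahead of the robot, y to its left, z up, the work surface at z = 0. Lengths are in mm, angles in rad, forces in N, time in s.
With the tool pointing down it reaches from about 400 to 850 mm from the base axis. Payload 4.5 kg.
Tool frame: the origin (TCP) lies on the centre line of the jaws, within the pads' length; the fingertips stand 14 mm ahead of it and the grasp point (between the pads) lies 5 mm behind it; z points along the fingers, y is the line along which they close (so a half turn about z gives the same grasp; the last joint's range is limited). The gripper opens to 85 mm and grips with 20 to 120 N. Pads are 22 mm wide; open, the fingers measure 114 mm over their backs; the gripper's body (76 mm by 85 mm) begins 54 mm behind the grasp point. The pads swing forward as they close: fully open they stand 13 mm farther back than shut.
Start: joints at [1.27, 0.689, -0.195, 1.565, 0.157, 0.902, -0.215], TCP at [205.393, -590.313, 218.217] pointing down, gripper open.
Joint ranges: [-3.01, 3.01], [-0.46, 2.08], [-1.47, 1.51], [0.13, 2.56], [-1, 4.14], [0.04, 2.09], [-2.66, 2.66]. Speed limits (rad/s): [2.57, 2.57, 3.14, 3.14, 3.14, 3.14, 3.14].

INTERFACE

Orientations are given as [roll, pitch, yaw] about the fixed x, y, z axes, in that order (R = Rz(yaw) Ry(pitch) Rx(roll)).
In Python, from rig import arm gives the robot as it stands.
- The arm moves only by the tool move_arm, never from a script. Its argument "series" is text: rows parted by semicolons, each of 7 numbers parted by spaces: the shift along the tool's x, y, z in m, then the turn, a rotation vector about the tool's x, y, z in rad, then the closure, from 0 (fully open) to 1 (shut). A call has exactly 8 rows; each row shifts and turns the commanded pose from where the row before left it, along the tool's axes as they then stand; what a row does not reach is not made up. A row lasts 1/10 s, in which the tool goes at most 50 mm and 8.59 degrees, less where a joint would pass 70% of its speed; a pose out of reach is approached as far as the arm can. A call is refused whole if a number of a shift passes 0.05 or a number of a turn 0.15, either way. A call with a gripper value outside its range is refused whole. The fingers move at their own pace and stop on an object; "newtons" is the grip in N (left out, the last holds). Time passes only in rows, so rows that do not move let the fingers close, or fill a call up. It gives the time, the measured TCP pose, the force, the opening and the grip force at its end, in the units of the state.
- arm.get_state(): the state, without advancing time (a new reading comes with each control period).
- arm.capture(name): name is "side" or "top" or "wrist"; returns the picture (400x640x3 uint8, red, green, blue); there is no depth.
- arm.camera_model(name): a dict with "fovy" (degrees; the focal length in pixels is half the picture's height over the tangent of half this angle, whatever the lens; pixels are square), "cx", "cy" (the principal point, pixels), "R" (3x3) and "t" (3): a world point X has camera coordinates R X + t. Camera axes: x right, y down, z forward; pixel columns grow to the right and rows downward; lengths in mm; the calibration is good to about 2 mm. The wrist camera is an equidistant fisheye: a pixel r from the principal point sees the ray r / f radians off the axis. A picture is of the moment at which its call begins: read the wrist's pose just before it. camera_model takes no time and is no camera call; for the wrist camera it gives the pose at the moment of the call.
- arm.sign_off(): hands the job in; it is judged then, once.
The state is a dict: "t": time; "qpos": joint angles; "dq": joint speeds; "joint_torque": joint torques, N m; "ee_pos": TCP position; "eef_rot": TCP orientation; "force": force on the tool from outside, world axes, zero at the start; "ft_torque": the same for the moment, N m; "opening": finger opening in mm; "grip_force": force on a finger pad.
Only numpy, scipy, OpenCV 4.12 (cv2) and the standard library are available. Lean on these libraries where they do the work, as an engineer would, in place of code of your own. Each camera call takes 0.05 s, during which the arm holds its last target. There are 200 camera calls.

## Working session

There is one attempt and no reset: what is moved stays moved. The work goes in short steps, Python scripts to look and compute and a tool call to move; the robot and the scene stay as the last step left them, time stands still between calls to the robot, and variables do not carry over. Pictures are saved under pics/ and viewed, at most 10 in all, crops included, and the job is handed in when it is done.

Besides the shell and the picture viewer there is one more tool, called after ">>>" as name(argument=value, ...) on one line, values as JSON. move_arm: Moves the arm, as the interface text tells. Its arguments: {"type":"object","properties":{"series":{"type":"string"},"newtons":{"type":"number"}},"required":["series"]}

```bash
mkdir -p pics; python3 - <<'E'
from rig import arm
import cv2,numpy as np
for n in("top","side"):
    im=arm.capture(n); cv2.imwrite(f"pics/{n}0.png",im[:,:,::-1]); m=arm.camera_model(n); print(n,m)
print(arm.get_state())
E
```

```text
top {'fovy': 48.63996703740618, 'cx': 327.7877747414236, 'cy': 198.8957444386588, 'R': array([[-0.01317897, -0.99982947, -0.01293643],
       [-0.98488481,  0.01521443, -0.17254109],
       [ 0.17270849,  0.01046698, -0.98491737]]), 't': array([  84.58926663,  574.95179683, 1250.85991144])}
side {'fovy': 47.657470179387786, 'cx': 317.8907453614798, 'cy': 201.20173834045391, 'R': array([[ 0.99996304,  0.00615056,  0.00600711],
       [ 0.00816404, -0.46029129, -0.88773041],
       [-0.00269502,  0.88774664, -0.46032449]]), 't': array([-569.8404121 ,   91.29128441, 1219.22464446])}
{'t': 0.1, 'qpos': array([ 1.26979999,  0.68991685, -0.19450707,  1.56621039,  0.15730401,
        0.90248476, -0.21507365]), 'dq': array([ 1.31827569e-03, -1.17492585e-03, -1.56410185e-03, -1.53474021e-03,
       -7.40240561e-04,  1.06905819e-03, -3.67289175e-05]), 'joint_torque': array([-3.49365801e-03, -5.40602553e+01, -1.27135109e+00, -1.58986187e+01,
        9.44110681e-03,  4.39980460e-03, -6.70536352e-06]), 'ee_pos': array([ 205.11895258, -589.76414001,  217.46137287]), 'eef_rot': array([-3.13996817e+00,  1.25123590e-04,  3.34887909e-01]), 'force': array([-0.24740754, -0.05703958, -0.35814719]), 'ft_torque': array([0.01403061, 0.00207643, 0.02940468]), 'grip_force': 0.0, 'opening': 85.5115315684218}
```

View pics/top0.png

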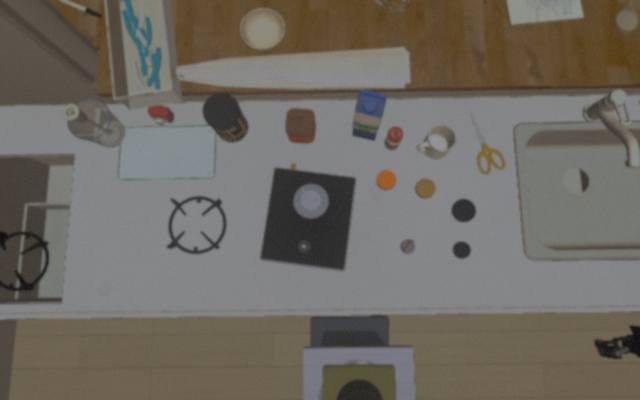

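View pics/side0.png

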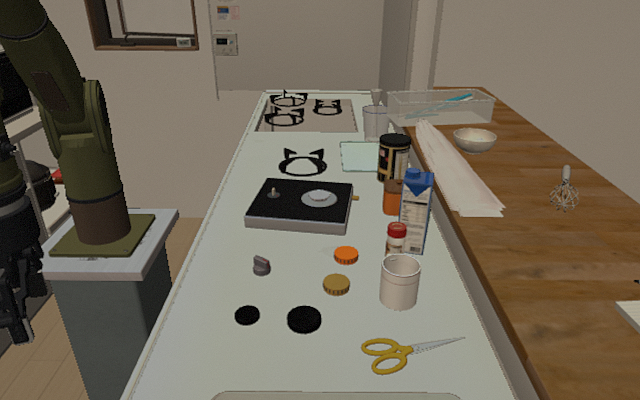

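Top: brass disc (425,188) vs orange disc (386,180): the brass one is the crown. Black discs are at (464,210), larger, and (461,250), smaller: the smaller one is the cap. Knob (407,246), seat (311,201), spindle (304,246). In the side view these are crown (336,285), cap (247,315) and knob (261,265).

```bash
cat > h.py <<'E'
import cv2,numpy as np
from rig import arm
def ray(m,u,v,fish=False):
    f=200/np.tan(np.radians(m['fovy'])/2); x,y=u-m['cx'],v-m['cy']; r=np.hypot(x,y)
    if fish:
        a=r/f; d=np.array([x/r*np.sin(a),y/r*np.sin(a),np.cos(a)]) if r else np.array([0,0,1.])
    else: d=np.array([x/f,y/f,1])
    R=np.array(m['R']); return -R.T@m['t'],R.T@d
def onz(m,u,v,z,fish=False):
    c,d=ray(m,u,v,fish); return c+d*(z-c[2])/d[2]
def proj(m,X,fish=False):
    f=200/np.tan(np.radians(m['fovy'])/2); p=np.array(m['R'])@X+m['t']
    if fish:
        r=np.hypot(*p[:2]); a=np.arctan2(r,p[2]); return m['cx']+f*a*p[0]/r,m['cy']+f*a*p[1]/r
    return m['cx']+f*p[0]/p[2],m['cy']+f*p[1]/p[2]
def blobs(mask,amin=20):
    n,l,s,c=cv2.connectedComponentsWithStats(mask.astype(np.uint8))
    return [(c[i].round(1),s[i]) for i in range(1,n) if s[i][4]>=amin]
def wrist(name):
    m=arm.camera_model("wrist"); im=arm.capture("wrist"); np.savez(name+'.npz',im=im,**m)
    cv2.imwrite(f"pics/{name}.png",im[:,:,::-1]); return m,im
E
python3 - <<'E'
from h import *
T=cv2.imread("pics/top0.png");m=arm.camera_model("top")
for n,z,(x0,x1,y0,y1),fn in [("crown",18,(410,440,175,202),lambda h:h[:,:,1]>100),("cap",12,(448,475,236,262),lambda h:h[:,:,2]<90),("big",12,(445,480,192,228),lambda h:h[:,:,2]<90),("knob",16,(395,420,235,258),lambda h:(h[:,:,2]<150))]:
    c=cv2.cvtColor(T[y0:y1,x0:x1],cv2.COLOR_BGR2HSV)
    for b in blobs(fn(c)):
        u,v=b[0]+[x0,y0]; print(n,u,v,b[1],onz(m,u,v,z*.7).round(1))
for n,u,v,z in [("seat",311,201,64),("spin",304,246,71),("mug",437,143,90),("van",395,137,106),("grate",197,225,46),("hobcorner",276,169,50),("c",355,178,50),("c",344,269,50),("c",261,259,50)]: print(n,onz(m,u,v,z).round(1))
a=cv2.resize(T[165:275,375:485],(440,440),interpolation=cv2.INTER_CUBIC)
s=cv2.imread("pics/side0.png")[230:340,225:365]
cv2.imwrite("pics/crop0.png",np.hstack([a,cv2.resize(s,(360,440*1*360//360))[:, :]]))
E
```

```text
crown 425.1 188.0 [  7   5  18  17 242] [ 611.7 -218.7   12.6]
cap 461.2 249.6 [  5   6  17  16 226] [ 424.7 -316.9    8.4]
big 463.3 210.1 [  7   7  24  23 426] [ 542.9 -330.9    8.4]
knob 407.0 246.0 [  0   0  25  23 575] [ 437.4 -156.5   11.2]
seat [568.3 125.1  64. ]
spin [437.6 145.6  71. ]
mug [ 729.1 -243.5   90. ]
van [ 744.2 -120.1  106. ]
grate [505.1 460.9  46. ]
hobcorner [669.1 229.6  50. ]
c [637.8  -5.1  50. ]
c [371.9  32.7  50. ]
c [403.5 271.   50. ]
```

View pics/crop0.png

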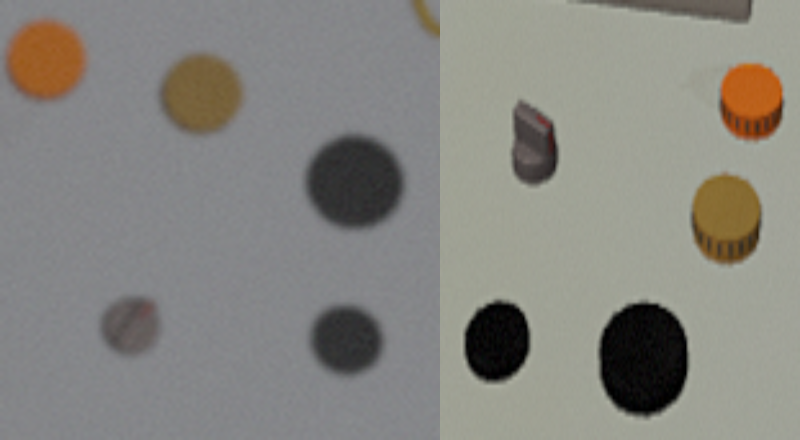

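Confirmed: brass crown, smaller black cap. The knob's red pointer is to the upper right (tool yaw about -40°). Moving above the crown.

>>> move_arm(series="0 0 0 0 0 0.112 0;0 0 0 0 0 0.112 0;0 0 0 0 0 0.111 0;0.03 -0.03 0 0 0 0 0;0.035 -0.033 0 0 0 0 0;0.035 -0.033 0 0 0 0 0;0.035 -0.033 0 0 0 0 0;0.035 -0.033 0 0 0 0 0", newtons=40)

```text
t: 0.9
ee_pos: [376.4, -426.7, 217.9]
eef_rot: [-3.141, 0.0, -0.0]
force: [0.5, -1.1, -0.1]
opening: 85.4
grip_force: 0.0
```

>>> move_arm(series="0.035 -0.03 0 0 0 0 0;0.035 -0.03 0 0 0 0 0;0.035 -0.03 0 0 0 0 0;0.035 -0.03 0 0 0 0 0;0.035 -0.03 0.01 0 0 0 0;0.035 -0.03 0.02 0 0 0 0;0.025 -0.03 0.02 0 0 0 0;0 0 0.01 0 0 0 0")

```text
t: 1.7
ee_pos: [614.0, -209.2, 155.8]
eef_rot: [-3.135, -0.001, 0.011]
force: [-0.2, 0.9, -0.7]
opening: 85.4
grip_force: 0.0
```

```bash
python3 - <<'E'
from h import *
s=arm.get_state();print(s['t'],s['ee_pos'],s['eef_rot'])
m,im=wrist("w1"); print(m['fovy'],proj(m,np.array([612,-219,18]),True))
E
```

```text
1.7 [ 614.02710424 -209.18147031  155.79799608] [-3.13462243e+00 -8.09453199e-04  1.05392117e-02]
65.70646984690485 (np.float64(332.19429121336725), np.float64(189.17447135500527))
```

View pics/w1.png

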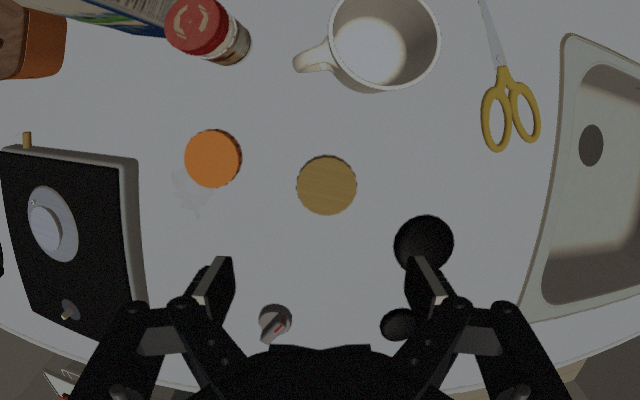

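Wrist view shows the crown (326,185), orange disc (213,158), knob (273,323), small cap (400,323), hob seat (47,228) and spindle (68,312).

```bash
python3 - <<'E'
from h import *
d=np.load("w1.npz");m={k:d[k] for k in d};im=d['im']
h=cv2.cvtColor(im,cv2.COLOR_RGB2HSV)[145:225,285:370]
for b in blobs((h[:,:,1]>90)&(h[:,:,2]>60),200):
    u,v=b[0]+[285,145]; print(u,v,b[1],onz(m,u,v,18,True))
g=cv2.cvtColor(im,cv2.COLOR_RGB2HSV); 
k=cv2.fitEllipse(max(cv2.findContours(((h[:,:,1]>90)&(h[:,:,2]>60)).astype(np.uint8),0,1)[0],key=len)); print(k)
print(onz(m,k[0][0]+285,k[0][1]+145,17,True))
print("knob",onz(m,273,323,20,True),"seat",onz(m,47,228,64,True),"spin",onz(m,68,312,71,True))
s=arm.get_state();print(s['ee_pos'],s['eef_rot'])
E
```

```text
326.2 185.3 [  12   11   60   59 2719] [ 615.85842956 -213.05014591   18.        ]
((41.152645111083984, 40.309181213378906), (57.33906555175781, 58.55703353881836), 84.57933807373047)
[ 615.5795219  -213.02212803   17.        ]
knob [ 443.6575715  -151.82388997   20.        ] seat [575.80114661 123.23366873  64.        ] spin [454.30384471 132.05226769  71.        ]
[ 610.55874895 -213.16334497  154.57705488] [-3.13732532  0.00406868  0.00678198]
```

>>> move_arm(series="0.002 0 0.02 0 0 0 0;0.002 0 0.02 0 0 0 0;0 0 0.02 0 0 0 0;0 0 0.01 0 0 0 0;0 0 0 0 0 0 0;0 0 0 0 0 0 0;0 0 0 0 0 0 0;0 0 0 0 0 0 0")

```text
t: 2.55
ee_pos: [614.9, -218.9, 89.4]
eef_rot: [3.141, -0.002, -0.0]
force: [0.1, 0.7, -0.9]
opening: 85.3
grip_force: 0.0
```

```bash
cat >> h.py <<'E'
def disc(m,im,guess,r,z,fn):
    u,v=proj(m,np.array(guess,float),True); x0,y0=int(u-r),max(0,int(v-r))
    h=cv2.cvtColor(im,cv2.COLOR_RGB2HSV)[y0:y0+2*r,x0:x0+2*r]; k=fn(h).astype(np.uint8)
    c=max(cv2.findContours(k,0,1)[0],key=cv2.contourArea); e=cv2.fitEllipse(c)
    p=(e[0][0]+x0,e[0][1]+y0); print(np.round(p,1),np.round(e[1],1),onz(m,*p,z,True).round(1))
E
python3 - <<'E'
from h import *
m,im=wrist("w2"); disc(m,im,(615,-213,18),80,18,lambda h:(h[:,:,1]>90)&(h[:,:,2]>60))
s=arm.get_state();print(s['ee_pos'],s['eef_rot'])
E
```

```text
[314.4 208.3] [70.6 74.1] [ 616.3 -213.3   18. ]
[ 614.82278942 -218.77046904   89.24777615] [ 3.14107449e+00 -1.51676889e-03 -2.67679535e-04]
```

>>> move_arm(series="0.001 -0.003 0.02 0 0 0 0;0 -0.002 0.02 0 0 0 0;0 0 0.02 0 0 0 0;0 0 0.014 0 0 0 0;0 0 0 0 0 0 0;0 0 0 0 0 0 1;0 0 0 0 0 0 1;0 0 0 0 0 0 1", newtons=40)

```text
t: 3.4
ee_pos: [616.1, -213.9, 15.4]
eef_rot: [3.141, -0.002, -0.0]
force: [0.6, 0.1, -0.6]
opening: 44.2
grip_force: 0.0
```

>>> move_arm(series="0 0 0 0 0 0 1;0 0 0 0 0 0 1;0 0 -0.02 0 0 0 1;0 0 -0.03 0 0 0 1;0 0 -0.03 0 0 0 1;0 0 -0.03 0 0 0 1;0 0 -0.02 0 0 0 1;0 0 0 0 0 0 1")

```text
t: 4.2
ee_pos: [617.6, -214.4, 147.8]
eef_rot: [3.14, -0.007, -0.0]
force: [-0.4, -0.7, -0.2]
opening: -0.1
grip_force: 0.0
```

```bash
python3 - <<'E'
from h import *
s=arm.get_state();print(s['ee_pos'],s['eef_rot'],s['opening'])
m,im=wrist("w3")
E
```

```text
[ 617.57491385 -214.36047782  147.80689336] [ 3.13951606e+00 -6.57948420e-03 -3.75418234e-04] -0.06928637962137528
```

View pics/w3.png

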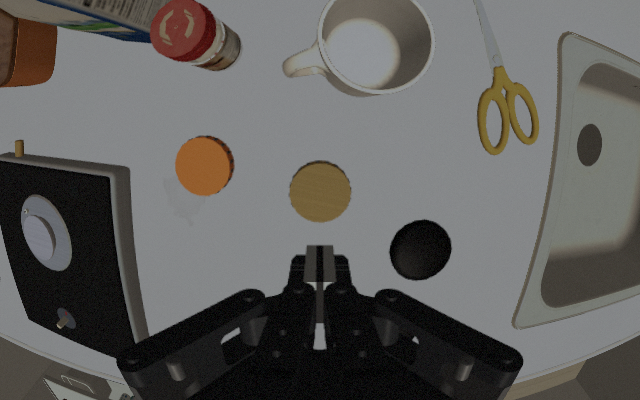

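```bash
python3 - <<'E'
from h import *
d=np.load("w3.npz");m={k:d[k] for k in d}
print(m['R'].round(3),(-m['R'].T@m['t']).round(1))
print(proj(m,np.array([617.6,-214.4,134]),True),proj(m,np.array([617.6,-214.4,153]),True))
disc(m,d['im'],(616,-213,18),60,18,lambda h:(h[:,:,1]>90)&(h[:,:,2]>60))
T=arm.capture("top");mt=arm.camera_model("top");h=cv2.cvtColor(T,cv2.COLOR_RGB2HSV)[170:205,408:445]
for b in blobs(h[:,:,1]>100): print(b, onz(mt,*(b[0]+[408,170]),13))
E
```

```text
[[-0.001 -1.     0.002]
 [-0.953  0.001  0.302]
 [-0.302 -0.001 -0.953]] [ 697.2 -212.3  303. ]
(np.float64(322.3978983791037), np.float64(241.99267477754748)) (np.float64(322.7672720367485), np.float64(256.7654063551165))
[319.7 191.6] [58.8 59.9] [ 616.  -213.1   18. ]
(array([17.1, 18. ]), array([  9,  10,  18,  17, 245], dtype=int32)) [ 611.65415405 -218.64562107   13.        ]
```

>>> move_arm(series="0 0 0 0 0 0 0;0 0 0.01 0 0 0 0;0 0 0.03 0 0 0 0;0 0 0.03 0 0 0 0;0 0 0.03 0 0 0 0;0 0 0.02 0 0 0 0;0 0 0.014 0 0 0 0;0 0 0 0 0 0 0")

```text
t: 5.1
ee_pos: [613.1, -212.8, 7.3]
eef_rot: [-3.14, 0.005, 0.0]
force: [0.4, 0.5, -0.0]
opening: 85.5
grip_force: 0.0
```

```bash
python3 - <<'E'
from h import *
s=arm.get_state();print(s['ee_pos'],s['eef_rot'],s['opening'])
m,im=wrist("w4"); S=arm.capture("side")[:,:,::-1]; ms=arm.camera_model("side")
for p in [(616,-213.5,18),tuple(s['ee_pos']+[0,0,-14])]: print(proj(m,np.array(p),True),proj(ms,np.array(p)))
a=cv2.resize(im[100:380,150:490,::-1],(400,330)); b=cv2.resize(S[220:340,260:400],(400,330),interpolation=2)
cv2.imwrite("pics/c4.png",np.hstack([a,b]))
E
```

```text
[ 613.12028042 -212.77970988    7.27009287] [-3.14010357e+00  5.06900410e-03  6.04243825e-05] 85.47809119478214
(np.float64(324.09257737621425), np.float64(257.1084304940206)) (np.float64(337.8439382132185), np.float64(280.51987934609514))
(np.float64(322.37466688516787), np.float64(241.61572310982513)) (np.float64(336.2841588252169), np.float64(289.07452854274567))
```

View pics/c4.png

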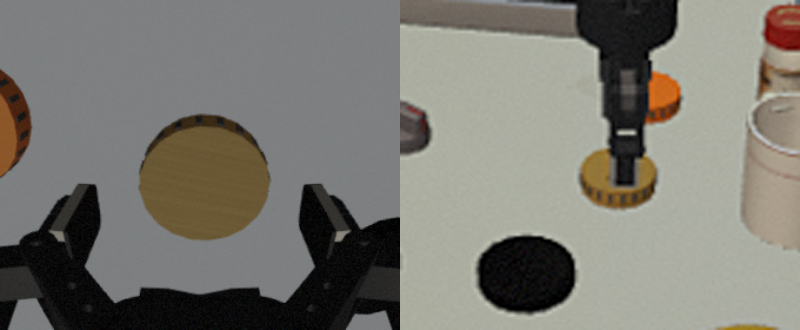

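The side view shows that the open pads end near the height of the crown's top, so the grasp was too high. Lowering and closing again.

>>> move_arm(series="0.002 0 0.002 0 0 0 0;0.001 0 0.002 0 0 0 0;0 0 0.002 0 0 0 0;0 0 0 0 0 0 0;0 0 0 0 0 0 0;0 0 0 0 0 0 0;0 0 0 0 0 0 0;0 0 0 0 0 0 0")

```text
t: 6.0
ee_pos: [618.3, -213.5, 4.3]
eef_rot: [3.142, -0.0, -0.0]
force: [-0.0, -0.4, -0.3]
opening: 85.7
grip_force: 0.0
```

```bash
python3 - <<'E'
from h import *
s=arm.get_state();print(s['ee_pos'],s['eef_rot'],s['force'])
ms=arm.camera_model("side")
for z in (0,6,12,18,24): print(z,proj(ms,np.array([614,-256.,z])))
d=np.load("w4.npz");m={k:d[k] for k in d}
for z in (0,6,12,18,24): print(z,proj(m,np.array([616,-256.,z]),True))
E
```

```text
[ 618.28064746 -213.54998977    4.34132905] [ 3.14152110e+00 -5.03345402e-05 -2.06295229e-04] [-0.04864468 -0.41669059 -0.25607418]
0 (np.float64(337.3535710584264), np.float64(299.1225928237717))
6 (np.float64(337.4245319262397), np.float64(296.95400674606276))
12 (np.float64(337.49589083134686), np.float64(294.7732565254896))
18 (np.float64(337.5676511322036), np.float64(292.58023952660903))
24 (np.float64(337.63981622515473), np.float64(290.3748519560668))
0 (np.float64(395.6991822046243), np.float64(241.41563812039942))
6 (np.float64(397.99361094561436), np.float64(245.93343556665758))
12 (np.float64(400.4157480877838), np.float64(250.72404112971088))
18 (np.float64(402.9748980118105), np.float64(255.8098048621201))
24 (np.float64(405.6810410544999), np.float64(261.21512912713104))
```

>>> move_arm(series="-0.001 0 0.003 0 0 0 0;-0.001 0 0.002 0 0 0 0;0 0 0 0 0 0 0.2;0 0 0 0 0 0 0.3;0 0 0 0 0 0 0.5;0 0 0 0 0 0 0.8;0 0 0 0 0 0 1;0 0 0 0 0 0 1")

```text
t: 6.8
ee_pos: [621.9, -216.2, 5.1]
eef_rot: [3.137, -0.012, -0.001]
force: [-0.9, -3.3, 21.5]
opening: 1.7
grip_force: 10.3
```

```bash
python3 - <<'E'
from h import *
s=arm.get_state();print(s['ee_pos'],s['eef_rot'],s['force'],s['opening'])
m,im=wrist("w5"); S=arm.capture("side")[:,:,::-1]
T=arm.capture("top")[:,:,::-1]
a=cv2.resize(im[100:380,150:490,::-1],(400,330)); b=cv2.resize(S[220:340,260:400],(400,330),interpolation=2)
cv2.imwrite("pics/c5.png",np.hstack([a,b]))
print(proj(m,s['ee_pos']+[0,0,-14],True))
E
```

```text
[ 621.87581657 -216.20481041    5.06168662] [ 3.13687370e+00 -1.19233414e-02 -8.38059995e-04] [-0.92916518 -3.32881283 21.50124174] 1.7050505929493265
(np.float64(322.30622650195426), np.float64(241.9811854870032))
```

View pics/c5.png

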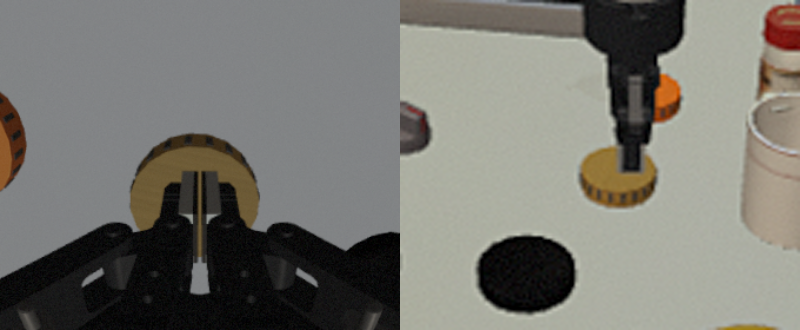

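The shut tips rest on the crown's top (z 18) while the state reads z≈5, so the readings are about 25 mm low in z here. I'll rise, open, and measure again with that offset.

>>> move_arm(series="0 0 -0.02 0 0 0 1;0 0 -0.02 0 0 0 0.5;-0.005 0 0 0 0 0 0;0 0 0 0 0 0 0;0 0 0 0 0 0 0;0 0 0 0 0 0 0;0 0 0 0 0 0 0;0 0 0 0 0 0 0")

```text
t: 7.75
ee_pos: [611.1, -213.4, 38.8]
eef_rot: [-3.141, 0.001, -0.0]
force: [-0.0, 0.2, 0.4]
opening: 85.7
grip_force: 0.0
```

```bash
python3 - <<'E'
from h import *
s=arm.get_state();print(s['ee_pos'],s['eef_rot'],s['force'],s['opening'])
m,im=wrist("w6")
for z in (18,-8): disc(m,im,(614,-213,z),75,z,lambda h:(h[:,:,1]>90)&(h[:,:,2]>60))
T=arm.capture("top");mt=arm.camera_model("top")
S=arm.capture("side");ms=arm.camera_model("side"); cv2.imwrite("pics/s6.png",S[:,:,::-1])
h=cv2.cvtColor(S,cv2.COLOR_RGB2HSV)[265:305,310:365]
for b in blobs((h[:,:,1]>100)&(h[:,:,2]>80)): print(b[0]+[310,265],b[1], onz(ms,*(b[0]+[310,265]),12))
E
```

```text
[ 611.12898278 -213.4344602    38.76601159] [-3.14143874e+00  6.05140594e-04 -9.17807476e-05] [-0.02893896  0.20453088  0.41857588] 85.72331188496487
[319.8 228.5] [86.1 93.3] [ 616.9 -211.9   18. ]
[319.8 228.5] [86.1 93.3] [ 605.8 -211.9   -8. ]
[335.6 284.1] [ 14   9  26  21 399] [ 610.9406922  -218.77446806   12.        ]
```

>>> move_arm(series="0.002 -0.001 0.015 0 0 0 0;0 0 0.02 0 0 0 0;0 0 0.014 0 0 0 0;0 0 0.005 0 0 0 0;0 0 0 0 0 0 0;0 0 0 0 0 0 0.2;0 0 0 0 0 0 0.3;0 0 0 0 0 0 0.4")

```text
t: 8.7
ee_pos: [614.1, -212.9, -13.5]
eef_rot: [3.141, -0.002, -0.0]
force: [0.2, -0.3, 2.9]
opening: 57.1
grip_force: 42.9
```

>>> move_arm(series="0 0 0 0 0 0 0.5;0 0 0 0 0 0 0.5;0 0 0 0 0 0 0.5;0 0 0 0 0 0 0.5;0 0 0 0 0 0 0.5;0 0 0 0 0 0 0.5;0 0 0 0 0 0 0.5;0 0 0 0 0 0 0.5")

```text
t: 9.5
ee_pos: [614.1, -212.9, -13.5]
eef_rot: [3.141, -0.002, -0.0]
force: [-0.7, 0.2, 5.8]
opening: 57.5
grip_force: 43.1
```

>>> move_arm(series="0 0 -0.01 0 0 0 0.5;0 0 -0.03 0 0 0 0.5;0 0 -0.03 0 0 0 0.5;0 0 -0.03 0 0 0 0.5;-0.003 -0.02 -0.02 0 0 0 0.5;-0.005 -0.035 -0.01 0 0 0 0.5;-0.005 -0.04 0 0 0 0 0.5;-0.005 -0.04 0 0 0 0 0.5")

```text
t: 10.3
ee_pos: [595.1, -76.4, 116.3]
eef_rot: [-3.141, -0.001, -0.001]
force: [-0.2, 0.6, -1.9]
opening: 57.6
grip_force: 43.2
```

>>> move_arm(series="-0.005 -0.04 0 0 0 0 0.5;-0.005 -0.04 0 0 0 0 0.5;-0.005 -0.04 0 0 0 0 0.5;-0.005 -0.04 0 0 0 0 0.5;-0.005 -0.03 0 0 0 0 0.5;0 -0.018 0 0 0 0 0.5;0 0 0 0 0 0 0.5;0 0 0 0 0 0 0.5")

```text
t: 11.1
ee_pos: [570.2, 129.8, 115.5]
eef_rot: [3.141, 0.0, 0.0]
force: [-0.3, -1.2, -0.5]
opening: 57.4
grip_force: 43.2
```

```bash
python3 - <<'E'
from h import *
s=arm.get_state();print(s['ee_pos'],s['eef_rot'],s['force'],s['opening'])
m,im=wrist("w7")
S=arm.capture("side");T=arm.capture("top")
cv2.imwrite("pics/c7.png",np.hstack([cv2.resize(im[100:380,150:490,::-1],(400,330)),cv2.resize(S[170:235,240:365,::-1],(400,208+122),interpolation=2)]))
cv2.imwrite("pics/t7.png",T[:,:,::-1])
e=s['ee_pos']
for z in (57,64): print(z,proj(m,np.array([571,131,z]),True))
E
```

```text
[570.20757985 129.84937488 115.47688126] [3.14070139e+00 4.15676647e-05 1.38508009e-04] [-0.30998725 -1.171757   -0.49717844] 57.43231647411633
57 (np.float64(320.22129304133773), np.float64(214.62176562513497))
64 (np.float64(320.2514754750566), np.float64(218.06289752622627))
```

View pics/c7.png

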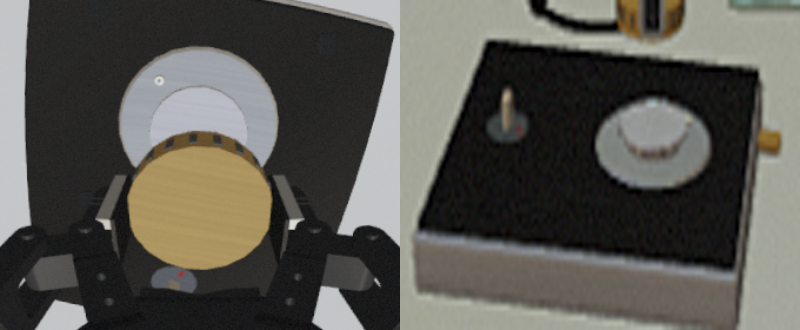

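Crown is gripped and held at crop (200,208). Seat boss top is at about crop (198,130), and the bezel has its red dash at crop (182,272). In the side view the flat's dash is on the spindle's +x/-y side.

```bash
cat >> h.py <<'E'
from scipy.optimize import least_squares
def circ(m,pts,z,rad=None):
    P=np.array([onz(m,u,v,z,True)[:2] for u,v in pts]); c=P.mean(0)
    f=lambda q:np.hypot(*(P-q[:2]).T)-(rad or q[2])
    q=least_squares(f,[*c,30],loss='soft_l1').x; return q.round(1),np.abs(f(q)).mean().round(2)
E
python3 - <<'E'
from h import *
d=np.load("w7.npz");m={k:d[k] for k in d};im=d['im'];g=cv2.cvtColor(im,cv2.COLOR_RGB2GRAY).astype(int);h=cv2.cvtColor(im,cv2.COLOR_RGB2HSV)
print(g[160:220:4,318], g[205,250:400:5])
# ring edge against black, upper arc; boss edge
ring=[];boss=[]
for a in np.radians(np.arange(-170,-9,4)):
    pr=[g[int(round(208+r*np.sin(a))),int(round(319+r*np.cos(a)))] for r in range(28,85)]
    df=np.diff(cv2.GaussianBlur(np.array(pr,np.float32)[:,None],(1,5),1)[:,0])
    i=np.argmin(df[:22]); boss.append((319+(28.5+i)*np.cos(a),208+(28.5+i)*np.sin(a)))
    i=22+np.argmin(df[22:]); ring.append((319+(28.5+i)*np.cos(a),208+(28.5+i)*np.sin(a)))
boss=boss[6:-6]
for z in (64,57,50): print("boss",z,circ(m,boss,z),circ(m,boss,z,30))
for z in (52,45,38): print("ring",z,circ(m,ring,z))
k=((h[:,:,1]>90)&(h[:,:,2]>100)).astype(np.uint8)
c=max(cv2.findContours(k[:,200:440],0,1)[0],key=cv2.contourArea)[:,0]+[200,0]
print(cv2.boundingRect(c)); low=[p for p in c if p[1]>285]
for z in (150,140,130): print("crown",z,circ(m,low,z))
# from w6-style: crown on top0 image ring
E
```

```text
[161 166 160 150 184 186 188 183 187 188 185 188 184  82  78] [ 57 162 162 164 164 164 184 187 184 183 184 187 186 185 184 186 187 187
 188 187 185 186 167 166 167 163 165 148  37  36]
boss 64 (array([573.6, 132.4,  29.5]), np.float64(0.22)) (array([628.8, 131.5,  30. ]), np.float64(4.22))
boss 57 (array([571. , 132.5,  30.5]), np.float64(0.23)) (array([627. , 131.5,  30. ]), np.float64(4.41))
boss 50 (array([568.4, 132.5,  31.5]), np.float64(0.24)) (array([625.1, 131.6,  30. ]), np.float64(4.61))
ring 52 (array([574.8, 132.4,  51.1]), np.float64(0.28))
ring 45 (array([572.4, 132.5,  52.7]), np.float64(0.29))
ring 38 (array([570. , 132.5,  54.4]), np.float64(0.3))
(258, 212, 123, 117)
crown 150 (array([572.8, 131.6,  28.2]), np.float64(0.17))
crown 140 (array([566.3, 131.6,  30.6]), np.float64(0.19))
crown 130 (array([559.8, 131.6,  32.9]), np.float64(0.2))
```

>>> move_arm(series="0.004 -0.001 0.01 0 0 0 0.5;0 0 0.02 0 0 0 0.5;0 0 0.02 0 0 0 0.5;0 0 0.008 0 0 0 0.5;0 0 0.004 0 0 0 0.5;0 0 0.001 0 0 0 0.5;0 0 0 0 0 0 0.5;0 0 0 0 0 0 0.5")

```text
t: 12.05
ee_pos: [575.0, 131.6, 53.0]
eef_rot: [-3.141, -0.001, -0.0]
force: [-0.0, -0.0, -1.2]
opening: 57.1
grip_force: 43.2
```

```bash
python3 - <<'E'
from h import *
s=arm.get_state();print(s['ee_pos'],s['force'],s['opening'])
m,im=wrist("w8")
g=cv2.cvtColor(im,cv2.COLOR_RGB2GRAY)
S=arm.capture("side");ms=arm.camera_model("side")
cv2.imwrite("pics/s8.png",S[:,:,::-1])
h=cv2.cvtColor(S,cv2.COLOR_RGB2HSV)[170:225,285:360]
for b in blobs((h[:,:,1]>100)&(h[:,:,2]>70)): print(b[0]+[285,170],b[1], onz(ms,*(b[0]+[285,170]),74))
E
```

```text
[574.96985837 131.55226863  53.00767181] [-0.04930741 -0.04403746 -1.19651891] 57.07413349488034
[312.5 189.6] [24 14  7 13 74] [553.0163726 138.1319398  74.       ]
[326.2 189.6] [39 14  7 13 58] [592.54286878 138.86321324  74.        ]
[354.9 197.3] [67 25  7  5 27] [672.18720598  91.20398385  74.        ]
```

>>> move_arm(series="0 0 0.001 0 0 0 0.5;0 0 0.001 0 0 0 0.5;0 0 0 0 0 0 0.5;0 0 0 0 0 0 0.3;0 0 0 0 0 0 0;0 0 0 0 0 0 0;0 0 0 0 0 0 0;0 0 0 0 0 0 0")

```text
t: 12.95
ee_pos: [574.4, 131.5, 50.3]
eef_rot: [3.142, -0.0, -0.0]
force: [0.1, -0.4, 0.1]
opening: 85.2
grip_force: 0.0
```

>>> move_arm(series="0 0 -0.01 0 0 0 0;0 0 -0.02 0 0 0 0;0 0 -0.03 0 0 0 0;0 0 -0.03 0 0 0 0;0 0 -0.02 0 0 0 0;0 0 0 0 0 0 0;0 0 0 0 0 0 0;0 0 0 0 0 0 0")

```text
t: 13.75
ee_pos: [573.5, 131.3, 159.5]
eef_rot: [3.141, 0.002, -0.0]
force: [0.4, -0.8, -0.3]
opening: 85.5
grip_force: 0.0
```

```bash
python3 - <<'E'
from h import *
s=arm.get_state();print(s['ee_pos'],s['force'],s['opening'])
m,im=wrist("w9")
h=cv2.cvtColor(im,cv2.COLOR_RGB2HSV);g=cv2.cvtColor(im,cv2.COLOR_RGB2GRAY)
k=((h[:,:,1]>90)&(h[:,:,2]>100)).astype(np.uint8)
c=max(cv2.findContours(k[120:330,220:420],0,1)[0],key=cv2.contourArea)[:,0]+[220,120]
e=cv2.fitEllipse(c);print(e)
for z in (82,78.5,75): print(circ(m,[p for p in c if p[1]>e[0][1]],z))
cx,cy=e[0];ring=[]
for a in np.radians(list(range(-170,-9,4))+[0,180]):
    pr=[g[int(round(cy+r*np.sin(a))),int(round(cx+r*np.cos(a)))] for r in range(55,100)]
    df=np.diff(cv2.GaussianBlur(np.array(pr,np.float32)[:,None],(1,5),1)[:,0]);i=np.argmin(df)
    ring.append((cx+(55.5+i)*np.cos(a),cy+(55.5+i)*np.sin(a)))
for z in (50,46): print("ring",circ(m,ring,z))
cv2.imwrite("pics/c9.png",np.hstack([cv2.resize(im[100:380,150:490,::-1],(400,330))]))
E
```

```text
[573.46922624 131.33958265 159.47294368] [ 0.38638779 -0.77889723 -0.28700667] 85.50264293104611
((319.12701416015625, 202.51318359375), (70.67839813232422, 72.36477661132812), 77.31507110595703)
(array([575.3, 133.4,  28.7]), np.float64(0.23))
(array([574.1, 133.4,  29.1]), np.float64(0.24))
(array([573. , 133.4,  29.5]), np.float64(0.24))
ring (array([573.9, 132.4,  51.7]), np.float64(0.34))
ring (array([572.7, 132.4,  52.5]), np.float64(0.35))
```

View pics/c9.png

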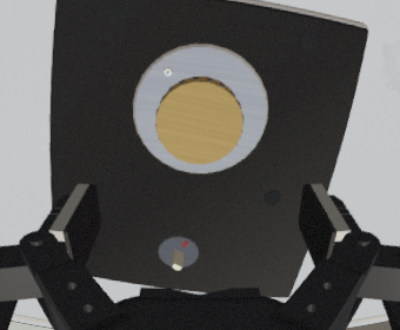

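Crown sits concentric on the seat ring (crop (199,122) on (200,108), parallax included) and has been let go. The bezel is at crop (178,251) with its red dash at (185,243).

```bash
python3 - <<'E'
from h import *
for n,zb,zt in (("w9",47,67.5),("w7",47,67.5)):
    d=np.load(n+".npz");m={k:d[k] for k in d};im=d['im'];x0,y0=(275,290) if n=="w9" else (275,320)
    w=im[y0:y0+40,x0:x0+55].astype(int);h=cv2.cvtColor(im[y0:y0+40,x0:x0+55],cv2.COLOR_RGB2HSV)
    red=(w[:,:,0]-w[:,:,1:].max(2)>35); r=[b for b in blobs(red,3)];print(n,r)
    bz=(w.max(2)>60).astype(np.uint8)
    c=max(cv2.findContours(bz,0,1)[0],key=cv2.contourArea)[:,0]+[x0,y0];print(cv2.boundingRect(c))
    e=cv2.fitEllipse(c);print(e[0],e[1])
    for z in(51,47): 
        q=circ(m,c,z);print(z,q)
    R=onz(m,*(max(r,key=lambda b:b[1][4])[0]+[x0,y0]),zb,True); print("red",R,"yaw",np.arctan2(R[1]-q[0][1],R[0]-q[0][0]))
# knob and cap from w1/w3
d=np.load("w1.npz");m={k:d[k] for k in d};im=d['im']
x0,y0=250,295;w=im[y0:y0+60,x0:x0+50].astype(int)
red=(w[:,:,0]-w[:,:,1:].max(2)>35);print([b for b in blobs(red,4)])
for b in blobs(red,4): print("knob red",onz(m,*(b[0]+[x0,y0]),30,True))
print("cap",onz(m,400,323,6,True))
T=cv2.imread("pics/top0.png");mt=arm.camera_model("top")
w=T[236:257,397:419].astype(int);red=w[:,:,2]-w[:,:,:2].max(2);print(red.max())
rb=blobs(red>red.max()*.5,2)
for b in rb: print(b, onz(mt,*(b[0]+[397,236]),34)) 
E
```

```text
w9 [(array([31.9, 16.5]), array([30, 14,  5,  6, 18], dtype=int32))]
(284, 300, 35, 30)
(301.2392883300781, 314.1216735839844) (27.43810272216797, 33.75775146484375)
51 (array([440.6, 152.5,  18.5]), np.float64(0.6))
47 (array([437.3, 152.8,  18.8]), np.float64(0.61))
red [448.44518827 146.4288026   47.        ] yaw -0.5193164380472327
w7 [(array([28.4, 12.4]), array([26, 10,  6,  6, 19], dtype=int32))]
(278, 320, 52, 29)
(302.808349609375, 332.63720703125) (28.35764503479004, 49.39912796020508)
51 (array([449.2, 147.9,  18.7]), np.float64(3.67))
47 (array([445.5, 148.2,  19. ]), np.float64(3.74))
red [447.49182108 146.73031042  47.        ] yaw -0.6356875843937035
[(array([32.6, 23.6]), array([32, 21,  2,  6,  7], dtype=int32)), (array([27.7, 33.3]), array([24, 30,  8,  8, 21], dtype=int32))]
knob red [ 459.8933712  -165.53549647   30.        ]
knob red [ 444.12269714 -158.82172534   30.        ]
cap [ 431.13226607 -312.54477518    6.        ]
23
(array([13.9,  6.4]), array([13,  5,  3,  4, 11], dtype=int32)) [ 446.24488919 -164.54240538   34.        ]
```

>>> move_arm(series="-0.006 0.02 0 0 0 0 0;-0.014 0.035 0 0 0 0 0;-0.014 0.042 0 0 0 0 0;-0.014 0.042 0 0 0 0 0;-0.014 0.042 0 0 0 0 0;-0.014 0.042 0 0 0 0 0;-0.014 0.042 0 0 0 0 0;-0.014 0.042 0 0 0 0 0")

```text
t: 14.6
ee_pos: [469.0, -176.9, 159.5]
eef_rot: [-3.141, 0.002, 0.0]
force: [1.2, -0.8, -0.6]
opening: 85.5
grip_force: 0.0
```

>>> move_arm(series="-0.014 0.042 0 0 0 0 0;-0.014 0.042 0.01 0 0 0 0;-0.014 0.035 0.02 0 0 0 0;0 0.016 0.02 0 0 0 0;0 0 0.01 0 0 0 0;0 0 0 0 0 0 0;0 0 0 0 0 0 0;0 0 0 0 0 0 0")

```text
t: 15.4
ee_pos: [429.4, -309.1, 101.0]
eef_rot: [-3.141, -0.001, 0.003]
force: [-0.9, 0.2, 0.3]
opening: 85.1
grip_force: 0.0
```

```bash
cat >> h.py <<'E'
def dark(m,im,guess,r,zs,th=70,lowonly=False):
    u,v=proj(m,np.array(guess,float),True); x0,y0=int(u-r),max(0,int(v-r))
    g=cv2.cvtColor(im,cv2.COLOR_RGB2GRAY)[y0:y0+2*r,x0:x0+2*r]; k=(g<th).astype(np.uint8)
    c=max(cv2.findContours(k,0,1)[0],key=cv2.contourArea)[:,0]+[x0,y0]; print("bbox",cv2.boundingRect(c),"win",x0,y0,2*r,"guess",round(u),round(v))
    for z in zs: print(z,circ(m,c,z))
E
python3 - <<'E'
from h import *
s=arm.get_state();print(s['ee_pos'],s['eef_rot'],s['opening'])
m,im=wrist("w10")
dark(m,im,(428,-311,8),50,(10,5))
E
```

```text
[ 429.42066891 -309.06846762  100.97819831] [-3.14138623e+00 -1.21672535e-03  2.50468314e-03] 85.10421100438234
bbox (296, 173, 60, 60) win 273 152 100 guess 324 203
10 (array([ 428.1, -312.1,   25.4]), np.float64(0.37))
5 (array([ 426.4, -312.2,   25.9]), np.float64(0.37))
```

>>> move_arm(series="-0.003 0.003 0.02 0 0 0 0;0 0 0.03 0 0 0 0;0 0 0.03 0 0 0 0;0 0 0.02 0 0 0 0;0 0 0.01 0 0 0 0;0 0 0.002 0 0 0 0;0 0 0 0 0 0 0;0 0 0 0 0 0 0.3")

```text
t: 16.25
ee_pos: [426.0, -313.9, -10.6]
eef_rot: [3.14, -0.002, -0.0]
force: [-1.2, -0.2, 0.1]
opening: 73.2
grip_force: 0.0
```

>>> move_arm(series="0 0 0 0 0 0 0.5;0 0 0 0 0 0 0.6;0 0 0 0 0 0 0.6;0 0 0 0 0 0 0.6;0 0 0 0 0 0 0.6;0 0 0 0 0 0 0.6;0 0 0 0 0 0 0.6;0 0 0 0 0 0 0.6")

```text
t: 17.05
ee_pos: [425.8, -313.9, -10.3]
eef_rot: [3.141, -0.002, -0.0]
force: [-0.5, 0.5, 9.7]
opening: 48.8
grip_force: 39.8
```

>>> move_arm(series="0 0 -0.02 0 0 0 0.6;0 0 -0.035 0 0 0 0.6;0 0 -0.04 0 0 0 0.6;0.006 -0.02 -0.035 0 0 0 0.6;0.014 -0.035 -0.02 0 0 0 0.6;0.014 -0.042 0 0 0 0 0.6;0.014 -0.042 0 0 0 0 0.6;0.014 -0.042 0 0 0 0 0.6")

```text
t: 17.85
ee_pos: [487.6, -131.0, 139.0]
eef_rot: [3.141, -0.001, -0.001]
force: [1.0, -0.8, -0.6]
opening: 48.6
grip_force: 41.7
```

>>> move_arm(series="0.014 -0.042 0 0 0 0 0.6;0.014 -0.042 0 0 0 0 0.6;0.014 -0.042 0 0 0 0 0.6;0.014 -0.042 0 0 0 0 0.6;0.014 -0.042 0 0 0 0 0.6;0.014 -0.036 0 0 0 0 0.6;0.002 -0.02 0 0 0 0 0.6;0 0 0 0 0 0 0.6")

```text
t: 18.65
ee_pos: [573.1, 138.8, 138.3]
eef_rot: [-3.138, -0.0, 0.007]
force: [0.0, -0.4, -0.8]
opening: 48.4
grip_force: 41.7
```

```bash
python3 - <<'E'
from h import *
s=arm.get_state();print(s['ee_pos'],s['eef_rot'],s['opening'],s['grip_force'])
m,im=wrist("w11")
g=cv2.cvtColor(im,cv2.COLOR_RGB2GRAY);h=cv2.cvtColor(im,cv2.COLOR_RGB2HSV)
print(g[150:360:6,320]); print(g[280,240:400:5])
k=((h[:,:,1]>90)&(h[:,:,2]>90)).astype(np.uint8)[100:300,200:440]
c=max(cv2.findContours(k,0,1)[0],key=cv2.contourArea)[:,0]+[200,100];print(cv2.boundingRect(c))
cv2.imwrite("pics/w11c.png",im[100:380,150:490,::-1])
E
```

```text
[573.10379824 138.84201752 138.29108367] [-3.13819372e+00 -4.23869838e-04  6.54200034e-03] 48.40454737832983 41.684394569601864
[172 170 170 171  81 154 158 154 155 154 153   9  24  29  32  37  47  48
  52  55  60  62  58  59  55  53  36  45  88  99  99  66  49  51  22]
[ 30  95  95  85  24  20  19  18  28  34  41  40  47  50  54  56  56  62
  62  64  60  59  57  54  36  17  23  14  24 100  98  84]
(290, 171, 80, 65)
```

>>> move_arm(series="0 0 0.01 0 0 0 0.6;0 0 0.02 0 0 0 0.6;0 0 0.015 0 0 0 0.6;0 0 0.01 0 0 0 0.6;0 0 0.006 0 0 0 0.6;0 0 0 0 0 0 0.6;0 0 0 0 0 0 0.6;0 0 0 0 0 0 0.6")

```text
t: 19.5
ee_pos: [573.9, 133.5, 77.9]
eef_rot: [-3.141, -0.001, -0.0]
force: [0.0, 0.2, -1.7]
opening: 48.7
grip_force: 41.7
```

```bash
python3 - <<'E'
from h import *
s=arm.get_state();print(s['ee_pos'],s['eef_rot'],s['force'])
m,im=wrist("w12")
h=cv2.cvtColor(im,cv2.COLOR_RGB2HSV);g=cv2.cvtColor(im,cv2.COLOR_RGB2GRAY)
k=((h[:,:,1]>90)&(h[:,:,2]>90)).astype(np.uint8)[100:330,200:440]
c=max(cv2.findContours(k,0,1)[0],key=cv2.contourArea)[:,0]+[200,100];x,y,w,hh=cv2.boundingRect(c);print(x,y,w,hh)
print(g[y-6:y+60:3,319])
# cap front top edge / cap left-right
for row in (255,270,285): print(row,g[row,230:410:5])
E
```

```text
[573.90992549 133.45910948  77.94713032] [-3.14136576e+00 -1.36698915e-03 -3.81923873e-04] [ 0.02674441  0.22629078 -1.66251439]
271 194 105 55
[179 186  94  57  91 139 166 164 167  50  18  19  36  35  35  39  41  44
  44  49  50  53]
255 [ 44  46  38  42  43 106 108  43  24  28  32  29  38  43  51  51  54  56
  56  57  59  57  56  57  54  55  37  26  22  76 107 144 177 130  42  47]
270 [ 35  46  42  40 108 107  24  25  28  25  33  40  42  45  49  51  62  64
  69  66  68  66  65  62  62  58  49  40  27  14  97 108 109  40  40  47]
285 [ 31  31  32 132 219 129  27  31  32  34  31  35  41  41  51  54  57  61
  69  65  69  70  66  69  65  55  37 176  31  29  40 212 234  29  31  27]
```

>>> move_arm(series="0 0 0.003 0 0 0 0.6;0 0 0.002 0 0 0 0.6;0 0 0.001 0 0 0 0.6;0 0 0 0 0 0 0.6;0 0 0 0 0 0 0.6;0 0 0 0 0 0 0.6;0 0 0 0 0 0 0.6;0 0 0 0 0 0 0.6")

```text
t: 20.35
ee_pos: [573.4, 133.6, 71.8]
eef_rot: [-3.142, -0.0, -0.0]
force: [-1.4, 0.2, 6.9]
opening: 48.6
grip_force: 42.5
```

Contact (about 8 N). Releasing.

>>> move_arm(series="0 0 0 0 0 0 0.4;0 0 0 0 0 0 0;0 0 0 0 0 0 0;0 0 0 0 0 0 0;0 0 0 0 0 0 0;0 0 -0.01 0 0 0 0;0 0 -0.02 0 0 0 0;0 0 -0.03 0 0 0 0")

```text
t: 21.15
ee_pos: [572.2, 133.2, 131.3]
eef_rot: [3.141, 0.003, -0.0]
force: [0.5, 0.3, 0.2]
opening: 85.3
grip_force: 0.0
```

>>> move_arm(series="0 0 -0.03 0 0 0 0;0 0 -0.01 0 0 0 0;0 0 0 0 0 0 0;0 0 0 0 0 0 0;0 0 0 0 0 0 0;0 0 0 0 0 0 0;0 0 0 0 0 0 0;0 0 0 0 0 0 0")

```text
t: 21.95
ee_pos: [573.1, 133.4, 170.7]
eef_rot: [3.141, 0.001, -0.0]
force: [-0.4, -0.0, -0.6]
opening: 85.5
grip_force: 0.0
```

```bash
python3 - <<'E'
from h import *
s=arm.get_state();print(s['ee_pos'],s['eef_rot'],s['force'])
m,im=wrist("w13")
g=cv2.cvtColor(im,cv2.COLOR_RGB2GRAY);hs=cv2.cvtColor(im,cv2.COLOR_RGB2HSV)
def radial(p,lo,hi,sign):
    out=[]
    for a in np.radians(range(0,360,6)):
        pr=np.array([g[int(round(p[1]+r*np.sin(a))),int(round(p[0]+r*np.cos(a)))] for r in range(lo,hi)],np.float32)
        df=sign*np.diff(cv2.GaussianBlur(pr[:,None],(1,3),1)[:,0]); i=np.argmax(df); out.append((p[0]+(lo+.5+i)*np.cos(a),p[1]+(lo+.5+i)*np.sin(a)))
    return out
u=proj(m,np.array([573.5,133,88]),True);print(u)
cap=radial(u,20,50,1)
for z in (88,86): print("cap",circ(m,cap,z))
low=[p for p in radial(proj(m,np.array([573.5,133,78]),True),38,60,1) if p[1]>u[1]]
for z in (78,): print("crown low",circ(m,low,z,30))
k=((hs[:,:,1]>90)&(hs[:,:,2]>90)).astype(np.uint8);c=max(cv2.findContours(k[100:330,200:440],0,1)[0],key=cv2.contourArea)[:,0]+[200,100];print(cv2.boundingRect(c))
print("brass low",circ(m,[p for p in c if p[1]>u[1]],78))
E
```

```text
[573.09706029 133.40691428 170.74004219] [ 3.14123089e+00  8.75361794e-04 -1.57723908e-04] [-0.43168009 -0.04657572 -0.62428393]
(np.float64(322.0718222479996), np.float64(204.4856706686383))
cap (array([574.1, 135.3,  26.3]), np.float64(0.42))
cap (array([573.4, 135.3,  26.5]), np.float64(0.42))
crown low (array([552.1, 133.4,  30. ]), np.float64(6.46))
(287, 163, 70, 67)
brass low (array([-131885.7, -192443.3,  233706.2]), np.float64(1.1))
```

>>> move_arm(series="-0.008 0.02 0 0 0 0 0;-0.018 0.04 0 0 0 0 0;-0.018 0.04 0 0 0 0 0;-0.018 0.04 0 0 0 0 0;-0.018 0.04 0 0 0 0 0;-0.018 0.04 0 0 0 0 0;-0.018 0.04 0 0 0 0 0;-0.017 0.023 0.01 0 0 0 0")

```text
t: 22.8
ee_pos: [440.1, -153.4, 162.1]
eef_rot: [3.139, -0.003, -0.004]
force: [-0.6, 0.4, -0.6]
opening: 85.2
grip_force: 0.0
```

>>> move_arm(series="0 0 0.015 0 0 0.13 0;0 0 0.015 0 0 0.13 0;0 0 0.01 0 0 0.13 0;0 0 0 0 0 0.13 0;0 0 0 0 0 0.13 0;0 0 0 0 0 0 0;0 0 0 0 0 0 0;0 0 0 0 0 0 0")

```text
t: 23.6
ee_pos: [440.5, -149.5, 121.4]
eef_rot: [-3.141, -0.0, -0.648]
force: [-0.2, 1.3, 0.3]
opening: 85.6
grip_force: 0.0
```

```bash
python3 - <<'E'
from h import *
s=arm.get_state();print(s['ee_pos'],s['eef_rot'],s['opening'])
m,im=wrist("w14")
u,v=proj(m,np.array([440,-150,15.]),True);print(u,v)
x0,y0=int(u-60),int(v-60); w=im[y0:y0+120,x0:x0+120].astype(int)
red=w[:,:,0]-w[:,:,1:].max(2)
for b in blobs(red>25,4): print(b[0]+[x0,y0],b[1][4],onz(m,*(b[0]+[x0,y0]),30,True).round(1))
cv2.imwrite("pics/c14.png",cv2.resize(im[y0:y0+120,x0:x0+120,::-1],(480,480),interpolation=2))
E
```

```text
[ 440.45557855 -149.51707252  121.4168304 ] [-3.14139174e+00 -3.67410764e-04 -6.47906287e-01] 85.64902167200671
322.8528606034723 194.98329804572694
[325.8 173.7] 10 [ 456.8 -165.4   30. ]
[326.1 186.9] 53 [ 447.7 -158.9   30. ]
```

View pics/c14.png

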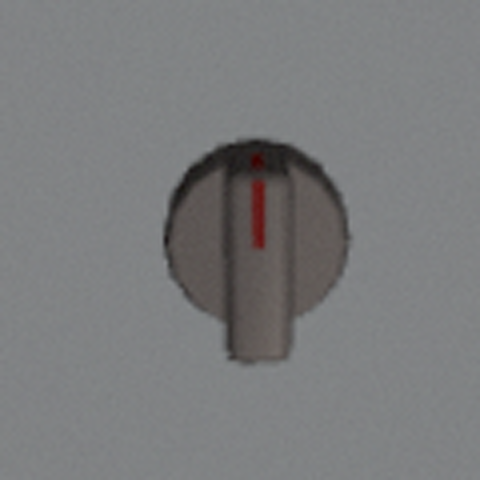

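The bar stands vertical in the crop (centre (260,266)) with the red pointer ahead (258,215). The knob is therefore aligned with the tool yaw of -0.648.

```bash
python3 - <<'E'
from h import *
d=np.load("w14.npz");m={k:d[k] for k in d}
P=onz(m,327,200.5,32,True);y=-.648;D=P[:2]-[440.46,-149.52]
print(P,"tool shift x,y",D@[np.cos(y),np.sin(y)],D@[np.sin(y),-np.cos(y)])
E
```

```text
[ 438.34390744 -152.82770154   32.        ] tool shift x,y 0.3093606998559273 3.9144646100476113
```

>>> move_arm(series="0 0.004 0.02 0 0 0 0;0 0 0.03 0 0 0 0;0 0 0.03 0 0 0 0;0 0 0.02 0 0 0 0;0 0 0.012 0 0 0 0;0 0 0.004 0 0 0 0;0 0 0 0 0 0 0;0 0 0 0 0 0 0.4")

```text
t: 24.45
ee_pos: [438.4, -152.9, 6.0]
eef_rot: [-3.141, -0.001, -0.65]
force: [-0.0, -0.9, -0.2]
opening: 73.4
grip_force: 0.0
```

>>> move_arm(series="0 0 0 0 0 0 0.6;0 0 0 0 0 0 0.8;0 0 0 0 0 0 1;0 0 0 0 0 0 1;0 0 0 0 0 0 1;0 0 0 0 0 0 1;0 0 0 0 0 0 1;0 0 0 0 0 0 1", newtons=50)

```text
t: 25.25
ee_pos: [438.1, -152.8, 5.7]
eef_rot: [-3.141, -0.001, -0.65]
force: [-0.3, 0.2, 5.8]
opening: 12.9
grip_force: 49.7
```

>>> move_arm(series="0 0 -0.01 0 0 0 1;0 0 -0.03 0 0 0 1;0 0 -0.03 0 0 0 1;0 0 -0.03 0 0 0 1;-0.015 -0.017 -0.01 0 0 0 1;-0.025 -0.027 0 0 0 0 1;-0.025 -0.027 0 0 0 0 1;-0.025 -0.027 0 0 0 0 1")

```text
t: 26.05
ee_pos: [425.3, -18.9, 116.0]
eef_rot: [-3.141, -0.0, -0.651]
force: [0.4, 1.1, -0.4]
opening: 12.6
grip_force: 49.1
```

>>> move_arm(series="-0.025 -0.027 0 0 0 0 1;-0.025 -0.027 0 0 0 0 1;-0.025 -0.027 0 0 0 0 1;-0.025 -0.027 0 0 0 0 1;-0.025 -0.027 0 0 0 0 1;-0.01 -0.011 0 0 0 0 1;0 0 0 0 0 0 1;0 0 0 0 0 0 1")

```text
t: 26.85
ee_pos: [406.4, 177.1, 115.6]
eef_rot: [3.141, -0.0, -0.65]
force: [-0.1, -0.1, 0.7]
opening: 12.6
grip_force: 49.1
```

```bash
cat >> h.py <<'E'
def spin(m,im,gx=438.,gy=152.7):
    u,v=proj(m,np.array([gx,gy,55.]),True);print("uv",u,v)
    x0,y0=int(u-40),int(v-40); w=im[y0:y0+80,x0:x0+80].astype(int)
    red=w[:,:,0]-w[:,:,1:].max(2)
    for b in blobs(red>30,4): print("red",b[0]+[x0,y0],b[1],onz(m,*(b[0]+[x0,y0]),47,True).round(1))
    return x0,y0,w
E
python3 - <<'E'
from h import *
s=arm.get_state();print(s['ee_pos'],s['eef_rot'],s['opening'],s['force'])
m,im=wrist("w15"); x0,y0,w=spin(m,im)
g=w.max(2)
for r in range(0,80,2): print("".join(" .:-=+*#%@"[min(9,a//22)] for a in g[r]))
E
```

```text
[406.37051126 177.12087219 115.58330379] [ 3.14131612e+00 -4.75050739e-04 -6.50118245e-01] 12.618560062045571 [-0.12234986 -0.13113804  0.70221732]
uv 323.09988874201014 159.48203790999207
red [318.9 139.1] [34 15  5 11 51] [450.6 146.8  47. ]
::.:::::::::::::::::::::::::::::::::::::::::::::::::::::::::::::::::::::::::::::
::::::.:.:.:::::::::::::::::::::::::::::::::::::::::::::::::::::::::::::::::::::
:::::::.:::.::::::::::::::::::::::::::::::::::::::::::::::::::::::::::::::::::::
::::::::.::::::::::::::::::::::::::::.::::::::::::::::::::::::::::::::::::::::::
:.:.:::::::.::.:::::::::::::::::::::::::::::::::::::::::::::::::::::::::::::::::
:.::.:::::::::::::::::::::::::::.:::::::::::::::::::::::::::::::::::::::::::::::
:::::::::::::::::::::::::::::::--============---::::::::::::::::::::::::::::::::
::::::::::::.:::::::::::::-==+++++++++++++++++++==-:::::::::::::::::::::::::::::
:::::::::::::::::::::::-=+++++++++###%++++++++++++++=--:::::::::::::::::::::::::
.:::..:::::::::::::::-=+++++++++++#%#%*++++++++++++++++==-::::::::::::::::.:::::
:::.:::::::::::::::-++++++++++++++*%%%*+++++++
[... 1683 characters left out ...]
::::.::-----::::::::::::::::::::::::::::::::::::::::
:::::::.::::::::::::::::::::::::::::::::::::::::::::::::::::::::::::::::::::::::
::::::::.:::::::::::::::::::::::::::::::::::::::::::::::::::::::::::::::::::::::
::::::::::::::::::::::::::::::::::::::::::::::::::::::::::::::::::::::::::::::::
::::::::::::::::::::::::::::::::::::::::::::::.:::::::::::::::::::::::::::::::::
:::::::::::::::::::.::::::::::::::::::::::::::::::::::::::::::::::::::::::::::::
:::::::::.::::::::::::::.:::::::::::::::::::::::::::::::::::::::::::::::::::::::
::::::::::::::::::::::::::::::::::::::::::::::::::::::::::::::::::::::::::::::::
::::.:::::::::::::::::::::::::::::::::::::::::::::::::::::::::::::::::::::::::::
```

```bash
cat > sp.py <<'E'
from h import *
import sys
def run(n,th=55):
    d=np.load(n+".npz");m={k:d[k] for k in d};im=d['im'];x0,y0,w=spin(m,im);g=w.max(2).astype(np.uint8)
    c=max(cv2.findContours((cv2.GaussianBlur(g,(3,3),0)>62).astype(np.uint8),0,1)[0],key=cv2.contourArea)[:,0]+[x0,y0]
    print(cv2.boundingRect(c))
    for z in (51.2,47,44): print("bezel",z,circ(m,c,z))
    t=[b for b in blobs(g>185,10)]; t=max(t,key=lambda b:b[1][4]);print("tip",t[0]+[x0,y0],t[1])
    for z in (71,67,64): print("tip",z,onz(m,*(t[0]+[x0,y0]),z,True).round(1))
    return m,im,x0,y0,g
if __name__=="__main__": run(sys.argv[1])
E
python3 sp.py w15; python3 - <<'E'
from h import *
d=np.load("w15.npz");m={k:d[k] for k in d};im=d['im'];g=im.max(2)
for r in range(180,330,3): print(r,"".join(" .:-=+*#%@"[min(9,a//22)] for a in g[r,260:385:2]))
E
```

```text
uv 323.09988874201014 159.48203790999207
red [318.9 139.1] [34 15  5 11 51] [450.6 146.8  47. ]
(295, 130, 54, 52)
bezel 51.2 (array([440.3, 152.4,  18.7]), np.float64(0.2))
bezel 47 (array([439.8, 152.8,  19.1]), np.float64(0.2))
bezel 44 (array([439.3, 153.1,  19.3]), np.float64(0.2))
tip [322.  161.8] [ 33  38  13  11 106]
tip 71 [439.6 152.6  71. ]
tip 67 [439. 153.  67.]
tip 64 [438.5 153.4  64. ]
180 ::::::::::::::::::::::::.:::-=====--:::::::::::::::::::::::::::
183 :.:.:.:::::::::.:::::::::::::::::::::::::::::::::::::::::::::::
186 ::::::.::::::::::::::::::::::::::::::::::::::::::::::::::::::::
189 :.:::::::::::::::::::::::::::::::::::::::::::::::::::::::::::::
192 :::::.:::.:::::::::::::::::::::::::::::::::::::::::::::::::::::
195 ..:.:::.:::::::::::::::::::::::::::::::::::::::::::::::::::::::
198 ::::::::::::::::::::::::::::::::::::::::::::::::::::::::::::+%@
201 ::::.:::::::::::::.:::::::::::::::::::::::::::::::::::::.=%@@@@
204 :::.:::::.::::::::::::::::::::::::::::::::::::::::::::=%@@@@@@@
207 :::::::::::.:::::..:::::::::::::::::::::::::::::::.=#@@@@@@@@@@
210 :::.::::::
[... 2005 characters left out ...]
....................
300 ....................:--:+*######%%##* --.......................
303 ...................::--:+*#######%##*.--.......................
306 ...................::--%+*#######%###.--.......................
309 ...................::--@@##########%@.--.......................
312 ...................::--@@@@@@@@@@@@@@.--.......................
315 ...................:.-=@@@@@@@@@@@@@@=-:......................:
318 ..................::--=@@@@@@@@@@@@@@*--......................:
321 ..................::+-+@@@@@@@@@@@@@@*-+.......................
324 .................:::#@@@@@@@@@@@@@@@@@@@.......................
327 ..................::%@@@@@@@@@@@@@@@@@@@:......................
```

```bash
python3 - <<'E'
from h import *
d=np.load("w15.npz");m={k:d[k] for k in d}
y=-.65;X=np.array([np.cos(y),np.sin(y)]);Y=np.array([np.sin(y),-np.cos(y)]);t=np.array([406.37,177.12])
for z in (140,142,144):
  for uv in ((320.5,236.5),(320.5,309.5)): D=onz(m,*uv,z,True)[:2]-t;print(z,uv,(D@X).round(1),(D@Y).round(1))
D=np.array([439.7,152.7])-t;print("spindle tool xy",D@X,D@Y)
y=-.505;X=np.array([np.cos(y),np.sin(y)]);Y=np.array([np.sin(y),-np.cos(y)]);print("after turn",D@X,D@Y)
E
```

```text
140 (320.5, 236.5) 19.6 -1.8
140 (320.5, 309.5) -22.9 -1.8
142 (320.5, 236.5) 20.5 -1.9
142 (320.5, 309.5) -21.3 -1.8
144 (320.5, 236.5) 21.4 -1.9
144 (320.5, 309.5) -19.7 -1.8
spindle tool xy 41.31212503371412 -0.7304965426142331
after turn 40.98414292533639 5.246458679490266
```

>>> move_arm(series="0.0104 0.0011 0 0 0 -0.073 1;0.0102 -0.0008 0 0 0 -0.072 1;0.0102 -0.0015 0 0 0 0 1;0.0102 -0.0015 0 0 0 0 1;0 0 0.01 0 0 0 1;0 0 0.015 0 0 0 1;0 0 0.01 0 0 0 1;0 0 0 0 0 0 1")

```text
t: 27.7
ee_pos: [441.0, 158.1, 78.8]
eef_rot: [3.139, 0.002, -0.505]
force: [-0.5, 0.7, -0.3]
opening: 12.9
grip_force: 49.0
```

>>> move_arm(series="0 0 -0.003 0 0 0 1;0.0007 0.0036 0 0 0 0 1;0.0006 0.0036 0 0 0 0 1;0 0 0 0 0 0 1;0 0 0 0 0 0 1;0 0 0 0 0 0 1;0 0 0 0 0 0 1;0 0 0 0 0 0 1")

```text
t: 28.5
ee_pos: [440.1, 151.6, 83.3]
eef_rot: [-3.142, -0.0, -0.505]
force: [-0.7, -0.2, -0.2]
opening: 12.3
grip_force: 49.0
```

>>> move_arm(series="-0.001 0.001 0 0 0 0 1;0 0 0 0 0 0 1;0 0 0.003 0 0 0 1;0 0 0.003 0 0 0 1;0 0 0.002 0 0 0 1;0 0 0.002 0 0 0 1;0 0 0 0 0 0 1;0 0 0 0 0 0 1")

```text
t: 29.3
ee_pos: [438.7, 151.0, 73.2]
eef_rot: [3.141, 0.0, -0.505]
force: [-0.9, 0.0, 0.3]
opening: 12.9
grip_force: 49.0
```

>>> move_arm(series="0 0 0.001 0 0 0 1;0 0 0.001 0 0 0 1;0 0 0.001 0 0 0 1;0 0 0.001 0 0 0 1;0 0 0.001 0 0 0 1;0 0 0 0 0 0 1;0 0 0 0 0 0 1;0 0 0 0 0 0 1")

```text
t: 30.1
ee_pos: [438.7, 151.1, 68.3]
eef_rot: [-3.142, -0.0, -0.505]
force: [0.0, 0.6, -1.2]
opening: 12.7
grip_force: 49.0
```

>>> move_arm(series="0 0 0.001 0 0 0 1;0 0 0.001 0 0 0 1;0 0 0.001 0 0 0 1;0 0 0.001 0 0 0 1;0 0 0.001 0 0 0 1;0 0 0 0 0 0 1;0 0 0 0 0 0 1;0 0 0 0 0 0 1")

```text
t: 30.9
ee_pos: [438.7, 151.1, 63.4]
eef_rot: [-3.142, -0.0, -0.505]
force: [-0.8, 0.1, 3.0]
opening: 12.8
grip_force: 49.4
```

>>> move_arm(series="0 0 0.001 0 0 0 1;0 0 0.001 0 0 0 1;0 0 0.001 0 0 0 1;0 0 0.001 0 0 0 1;0 0 0.001 0 0 0 1;0 0 0 0 0 0 1;0 0 0 0 0 0 1;0 0 0 0 0 0 1")

```text
t: 31.7
ee_pos: [438.7, 151.1, 58.5]
eef_rot: [-3.141, -0.0, -0.505]
force: [-1.0, -0.5, 8.0]
opening: 12.7
grip_force: 50.3
```

>>> move_arm(series="0 0 0.0005 0 0 0 1;0 0 0.0005 0 0 0 1;0 0 0.0005 0 0 0 1;0 0 0 0 0 0 1;0 0 0 0 0 0 1;0 0 0 0 0 0 1;0 0 0 0 0 0 1;0 0 0 0 0 0 1")

```text
t: 32.5
ee_pos: [438.8, 151.1, 58.2]
eef_rot: [-3.14, -0.0, -0.506]
force: [-2.7, -0.4, 22.4]
opening: 12.7
grip_force: 52.2
```

```bash
python3 - <<'E'
from h import *
s=arm.get_state();print(s['ee_pos'],s['eef_rot'],s['force'],s['grip_force'],s['opening'])
S=arm.capture("side");m=arm.camera_model("side");T=arm.capture("top")
g=S.max(2)
for r in range(165,208,1): print(r,"".join(" .:-=+*#%@"[min(9,a//22)] for a in g[r,255:345]))
E
```

```text
[438.78923272 151.10631267  58.16506347] [-3.14031572e+00 -4.86892516e-04 -5.05583750e-01] [-2.72755119 -0.43602432 22.44475692] 52.24027633666992 12.740186606896316
165 +.:++-:...  .    . . ...  ..   :+#%#########################+. ..   :. :*#############*+#%
166 = .:-:::. ..     .   ...  ..   +#%#########################%#=.    ... .*##############*#%
167 +  ::.. . ...... .. .... ...   +############################%*:    ::. :*##############*#%
168 *-  .      ........ ...  .. .  *#############################*:    .:. +###############*#%
169 %*- ...  .  .. .... ...  ...  .*%#############################=       :*###############+*#
170 #%+  ..   .   ..... ...       :#%############################%+      :+################*++
171 ##*- .:.. .  .==.  .:..  ..   :*###########################%##=    .-+#################*++
172 ##%+.        :##-  .:..  ==.     =*#####%%############%#####*=:   .=#%####################
173 ###*-.        **:   ..   ##+==-.   .:=+*###############*=-:    ..-=#######################
174 ###%#-  ...   .:.  ..   :*%%%%#+--:     ...:-------:.      ..-=++#%########
[... 2450 characters left out ...]
+++=+=----=--===++++++++++-. .. ...
201      .       .  .      ..  . .... .  ....  .  .=****++*++*+++=======+++*++++++++=:.    ...
202   ...  .  .     . . .. .  .  ..    .  .        :=+**+******++*+++++++++++++*+++=-.     .  
203 .  .        .      . ..   .. ... .....   .  ..  .-+****+*++*++++++++++++++++++=:. .. .. ..
204 . ... ...  . .     ..    .       .   . .  ..      :+++*****++++++++++++++++++-.    .    ..
205  .  .  .          ..  .. ...   .  . ...   .   . .   .-+***+******+*****+++-:.   . .. . ...
206 .   . .... ... . .    .     ... . . .. ..     .. . .   .-==+++++++++++=-:.   ...  . . .  .
207  ...    .. .  . .       .   . .   .....  ..   . .. ..       .......      ..   . ... .... .
```

```bash
python3 -c "
from rig import arm
print(arm.sign_off())"
```

```text
the job is handed in; nothing more can be done
None
```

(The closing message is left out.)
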